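# Close up the mosaic tile case

### The job

Close up the grey tile case: first push the upright inner flap over with the fingertips until it lies flat on the compartments, and only then push the open lid over until it is fully shut. Only push, and lightly, on their outer faces: nothing is gripped or lifted, and the glue bottle, jar, tub and nippers around the case stay where they are.

Things in the scene. Friction and masses are not known exactly. Their poses are not given: they have to be found in the camera images.
- case: Grey open-topped plastic tile case, outer size 240 (its x) by 220 (its y) by 70 mm high, walls 6 mm; it stands firmly and does not move. Origin at the centre of its underside, on the table; z up. Four low dividers inside part the tiles, tops 50 mm above the table. The flap is hinged inside its -y wall, the lid on its +y rim; both hinge axes run along the case's x.
- flap_hinge (a point): Centre of the flap's hinge axis, at (0, -100, 56) mm in the case frame.
- flap_edge (a point): Middle of the flap's free edge. The flap is a flat white panel 216 mm long (along the case's x) and 6 mm thick (90 g), with a stiffener 1 mm proud on its inner face (the face that is underneath when folded); its free edge is 154 mm from the hinge axis, which lies in the panel's mid-plane. The point's axes turn with the flap: y from hinge to edge, z normal to the face that is on top when folded.
- flap (a joint): Flap angle in rad: 0 = folded flat in the case (top face 59 mm above the table, 11 mm below the rim), 1.57 = upright, 1.75 = outward stop. It swings from the -y wall towards the case's +y as it folds. Friction hinge (0.12 N m): it stays at whatever angle it is left.
- lid_hinge (a point): Centre of the lid's hinge axis, at (0, 112, 71) mm in the case frame. It lies in the plane of the lid's inner face.
- lid_edge (a point): Middle of the lid's free edge, 222 mm from the hinge axis, half-way through the thickness. The lid is a flat grey panel 240 mm long (case x), 8 mm thick, about 250 g; stiffener 1 mm proud inside; two ribs 2 mm high outside, 85 mm either side of the middle; a black tab 50 mm wide reaches 10 mm past the edge. Axes turn with the lid: y from edge to hinge, z out of the outer face.
- lid (a joint): Lid angle in rad: 0 = shut on the rim (top face 79 mm above the table), 1.57 = upright, 2.2 = fully open stop, leaning outwards. It swings from the +y side towards the case's -y as it shuts. Friction hinge (0.45 N m): it stays at whatever angle it is left, also part-way, and must be pushed all the way (about 4 N at the middle of the panel when upright, about 2 N near shut).
- glue: Loose upright white glue bottle, 48 mm across, 160 mm high, beside the case; origin under its base. Bystander.
- jar: Loose glass jar with a steel cap, 64 mm across, 95 mm high, beside the case; origin under its base. Bystander.
- tub: Loose black open tub, 80 by 110 by 55 mm high, on the lid's side of the case; origin under its base. Bystander.
- nippers: Loose tile nippers with yellow handles, about 170 mm long and 15 mm high, lying flat on the flap's side of the case; origin under the middle. Bystander.

How it is judged:
By the outcome, as a careful person would: the job done as asked, in the order asked, and still so for the second after the job is handed in, with the robot touching nothing.
It also fails if it takes over 69 s, if anything falls off the work surface, if the arm or the gripper's body presses on something with over 40 N, if the wrist force passes 120 N, or if a joint passes its speed limit or range.

### The arm

A 6-joint arm with a two-finger parallel gripper is mounted at the origin on the work surface. World frame = base frame: x ahead of the robot, y to its left, z up, the work surface at z = 0. Lengths are in m, angles in degrees, forces in N, time in s.
With the tool pointing down it reaches from about 0.375 to 0.925 m from the base axis. Payload 5.7 kg.
Tool frame: the origin (TCP) lies midway between the tips of the shut fingers; the grasp point (between the pads) lies 19 mm behind it; z points along the fingers, y is the direction in which the jaws open and shut (so a half turn about z gives the same grasp; the last joint's range is limited). The gripper opens to 88 mm and grips with 3 to 60 N. Pads are 20 mm wide; open, the fingers measure 115 mm over their backs; the gripper's body (75 mm by 178 mm) begins 61 mm behind the grasp point.
Start: joints at [59.467, 20.558, 86.54, -0, 72.909, -6.595], TCP at [0.243, 0.548, 0.223] pointing down, gripper open.
Joint ranges: [-170.27, 170.27], [-57.76, 135], [12.27, 136.19], [-55.21, 235.2], [11.17, 155.16], [-170.74, 170.74]. Speed limits (degrees/s): [136.94, 136.94, 180, 180, 180, 180].

### API

Orientations are given as [roll, pitch, yaw] about the fixed x, y, z axes, in that order (R = Rz(yaw) Ry(pitch) Rx(roll)).
In Python, from workcell import status, grab_frame, camera_model, ticket, recognise, spot_point gives the robot as it stands.
- The arm moves only by the tool arm_command, never from a script. Its argument "series" is a list of rows, each an object with "linear": the shift along the world's x, y, z in units of 40 mm (1.0 is 40 mm), a list of three; "dr": the turn, a rotation vector about the world's x, y, z in units of 5 degrees (1.0 is 5 degrees), a list of three; "grip": the opening, from 0 (shut) to 1 (fully open). A call has 1 to 12 rows; each row shifts and turns the commanded pose from where the row before left it; what a row does not reach is not made up. A row lasts 1/12 s, in which the tool goes at most 41.7 mm and 7.16 degrees, less where a joint would pass 70% of its speed; a pose out of reach is approached as far as the arm can. A call is refused whole if a number of a shift passes 1 or a number of a turn 1, either way. A call with a gripper value outside its range is refused whole. The fingers move at their own pace and stop on an object; "squeeze" is the grip in N (left out, the last holds). Time passes only in rows, so rows that do not move let the fingers close. It gives the time, the measured TCP pose, the force and the opening at its end, in the units of the state.
- status.observe(): the state, without advancing time (a new reading comes with each control period).
- grab_frame(name): name is "scene" or "side" or "wrist"; returns the picture (480x640x3 uint8, red, green, blue); there is no depth.
- camera_model(name): a dict with "vfov" (degrees; the focal length in pixels is half the picture's height over the tangent of half this angle, whatever the lens; pixels are square), "cx", "cy" (the principal point, pixels), "world_from_camera" (4x4, takes a point from camera to world coordinates); the wrist camera has in their place "tool_from_camera" (4x4, takes a point from camera to tool coordinates, whose origin is the TCP and whose axes are the flange's). Camera axes: x right, y down, z forward; pixel columns grow to the right and rows downward; lengths in m; the calibration is good to about 2 mm. A picture is of the moment at which its call begins: read the wrist's pose just before it. camera_model takes no time and is no camera call.
- ticket.job_done(): hands the job in, once; it reports no verdict.
Trained networks look in the newest picture that a camera, given by its name, has taken for a name from the list of things; names that differ only in an ending like _2 or _b are one class to them, and where a whole thing is asked for, a point or a joint stands for the part that bears it (a point fixed in the world has none). Each returns a list of dicts, best first, with "score" (0 to 1); they miss things now and then, are a little off and sometimes report something else, mostly with a low value. They report only what shows in the picture. A call takes as long as a camera call.
- recognise(camera, name): "box" ([left, top, right, bottom] in pixels, round what is visible of it).
- spot_point(camera, name): "centre" ([column, row] in pixels: a listed point, or the origin of a listed thing).
The state is a dict: "time": time; "joint_pos": joint angles; "qvel": joint speeds; "joint_torque": joint torques, N m; "tcp_pos": TCP position; "tcp_rot": TCP orientation; "wrist_force": force on the tool from outside, world axes, zero at the start; "moment": the same for the moment, N m; "opening": finger opening in m.
Only numpy, scipy, OpenCV 4.12 (cv2) and the standard library are available. Lean on these libraries where they do the work, as an engineer would, in place of code of your own. Each camera call takes 0.05 s, during which the arm holds its last target. There are 200 camera calls.

## Working session

There is one attempt and no reset: what is moved stays moved. The work goes in short steps, Python scripts to look and compute and a tool call to move; the robot and the scene stay as the last step left them, time stands still between calls to the robot, and variables do not carry over. Pictures are saved under pics/ and viewed, and the job is handed in when it is done.

Besides the shell and the picture viewer there is one more tool, called after ">>>" as name([rows], argument=value, ...), one row to a line, values as JSON. arm_command: Moves the arm, as the interface text tells. Its arguments: {"type":"object","properties":{"series":{"type":"array","items":{"type":"object","properties":{"linear":{"type":"array","items":{"type":"number"}},"dr":{"type":"array","items":{"type":"number"}},"grip":{"type":"number"}}}},"squeeze":{"type":"number"}},"required":["series"]}

```bash
mkdir -p pics; python3 - <<'E'
from workcell import *
import cv2, numpy as np
print(status.observe())
for c in ["scene","side","wrist"]:
    f=grab_frame(c); cv2.imwrite(f"pics/{c}0.png",f[:,:,::-1])
    m=camera_model(c); print(c,m)
    for n in ["case","flap_hinge","flap_edge","lid_hinge","lid_edge","glue","jar","tub","nippers"]:
        if c!="wrist":
            r=spot_point(c,n); print(n,[(np.round(d["centre"],1).tolist(),round(d["score"],2)) for d in r[:2]])
E
```

```text
{'time': 0.0, 'joint_pos': array([ 5.94668218e+01,  2.05984021e+01,  8.65980869e+01, -2.90734853e-03,
        7.29091504e+01, -6.59662533e+00]), 'qvel': array([-0.04941925,  0.16127336,  0.0751641 ,  0.00514248,  0.10694846,
        0.0024488 ]), 'joint_torque': array([-9.41942671e-04, -5.15355849e+01, -2.70725781e+01,  6.72976719e-02,
        3.50001594e-02, -1.19665447e-04]), 'tcp_pos': array([0.24312282, 0.54777822, 0.22181073]), 'tcp_rot': array([-1.79894741e+02, -9.37670853e-03,  1.56064296e+02]), 'wrist_force': array([-0.13093133, -0.62889171, -0.92460805]), 'moment': array([ 0.06216306, -0.03550405,  0.00820591]), 'opening': 0.0876681895725024}
scene {'vfov': 44.99657736761748, 'cx': 314.40991876277764, 'cy': 228.41710825900333, 'world_from_camera': array([[ 0.03933218,  0.80644516, -0.5899993 ,  1.30284606],
       [ 0.99920697, -0.03540584,  0.01821718, -0.00508036],
       [-0.00619826, -0.59024794, -0.80719821,  1.11744938],
       [ 0.        ,  0.        ,  0.        ,  1.        ]])}
case [([280.9, 257.0], 0.81)]
flap_hinge []
flap_edge [([227.5, 209.4], 0.9)]
lid_hinge
[... 661 characters left out ...]
79), ([349.7, 260.0], 0.46)]
lid_edge [([283.3, 148.7], 0.74)]
glue [([468.7, 290.9], 0.69)]
jar [([237.9, 210.7], 0.82), ([283.2, 147.8], 0.26)]
tub [([202.5, 246.8], 0.85), ([454.6, 364.3], 0.16)]
nippers [([453.3, 365.9], 0.73), ([394.7, 263.7], 0.2)]
wrist {'vfov': 67.30913738823313, 'cx': 314.111127187645, 'cy': 242.23821276350282, 'tool_from_camera': array([[ 4.43989039e-04, -9.66917077e-01, -2.55090511e-01,
         7.01577514e-02],
       [ 9.99999069e-01,  1.00106791e-04,  1.36106066e-03,
         8.27394419e-04],
       [-1.29049650e-03, -2.55090877e-01,  9.66916221e-01,
        -1.61155279e-01],
       [ 0.00000000e+00,  0.00000000e+00,  0.00000000e+00,
         1.00000000e+00]])}
```

View pics/scene0.png

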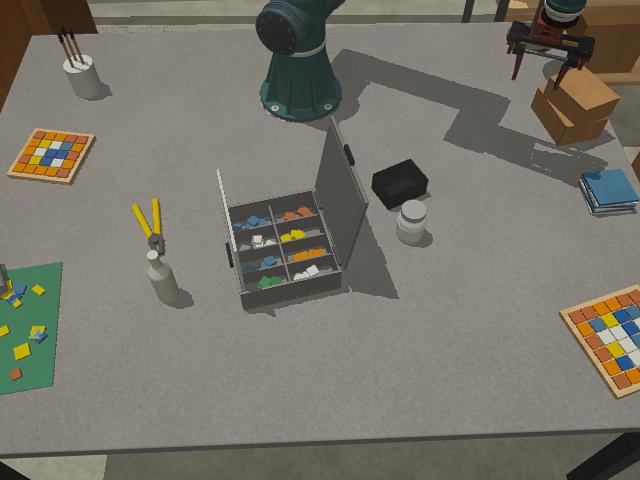

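View pics/side0.png

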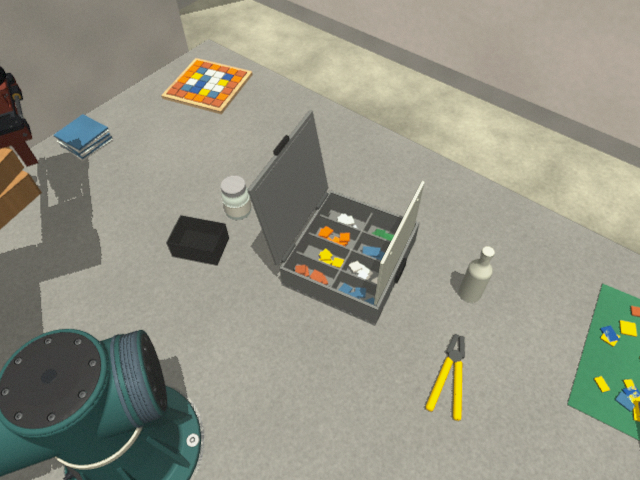

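```bash
cat > h.py <<'E'
from workcell import *
import cv2, numpy as np
def proj(c,P):
    m=camera_model(c); T=np.linalg.inv(m["world_from_camera"]); f=240/np.tan(np.radians(m["vfov"]/2))
    p=(T[:3,:3]@np.atleast_2d(P).T).T+T[:3,3]; return np.c_[m["cx"]+f*p[:,0]/p[:,2], m["cy"]+f*p[:,1]/p[:,2]]
def ray(c,uv):
    m=camera_model(c); T=m["world_from_camera"]; f=240/np.tan(np.radians(m["vfov"]/2))
    d=T[:3,:3]@np.array([(uv[0]-m["cx"])/f,(uv[1]-m["cy"])/f,1]); return T[:3,3],d/np.linalg.norm(d)
def onz(c,uv,z):
    o,d=ray(c,uv); return o+d*(z-o[2])/d[2]
def tri(uv1,uv2):
    (a,d),(b,e)=ray("scene",uv1),ray("side",uv2)
    s=np.linalg.lstsq(np.c_[d,-e],b-a,rcond=None)[0]; p,q=a+s[0]*d,b+s[1]*e
    return (p+q)/2,np.linalg.norm(p-q)
E
python3 - <<'E'
from h import *
D=dict(case=([280.9,257.0],[352.2,261.7]),flap_edge=([227.5,209.4],[404,222.1]),lid_hinge=([325.7,227],[304.6,226.8]),lid_edge=([346.7,160.5],[283.3,148.7]),
glue=([168.4,292.1],[468.7,290.9]),jar=([405.9,231.2],[237.9,210.7]),tub=([396.5,194.5],[202.5,246.8]),nippers=([152.9,236.5],[453.3,365.9]))
for k,(a,b) in D.items():
    p,e=tri(a,b); print(k,p.round(3),round(e,4))
print("flap_hinge z=.056",onz("side",[392.9,264.9],.056).round(3))
E
```

```text
case [ 0.563 -0.062 -0.002] 0.003
flap_edge [ 0.58  -0.159  0.203] 0.0049
lid_hinge [0.533 0.045 0.069] 0.0032
lid_edge [0.53  0.085 0.282] 0.0034
glue [ 0.652 -0.307  0.009] 0.0016
jar [0.506 0.238 0.005] 0.0033
tub [ 0.383  0.233 -0.006] 0.0053
nippers [ 0.491 -0.364 -0.002] 0.0006
flap_hinge z=.056 [ 0.578 -0.157  0.056]
```

The scene view shows the case at about (285,250) with the flap upright at its left (x≈227) and the lid open at its right (x≈345). The jar and tub are beyond the lid, the glue and nippers on the flap side. I'll fit the case model to the detections and overlay it.

```bash
cat >> h.py <<'E'
def R(yaw): c,s=np.cos(yaw),np.sin(yaw); return np.array([[c,-s,0],[s,c,0],[0,0,1]])
def W(q,P): return np.atleast_2d(P)@R(q[2]).T+[q[0],q[1],0]
def fl(a,r,n=0,x=0): return [x,-.1+r*np.cos(a)-n*np.sin(a),.056+r*np.sin(a)+n*np.cos(a)]
# flap n>0: top(outer when upright) face; lid n>0: outer
def ld(a,r,n=0,x=0): return [x,.112-r*np.cos(a)+n*np.sin(a),.071+r*np.sin(a)+n*np.cos(a)]
def draw(c,q,fa,la,fn,box=None):
    im=grab_frame(c)[:,:,::-1].copy()
    def poly(P,col): cv2.polylines(im,[proj(c,W(q,P)).round().astype(int)],True,col,1)
    for z in (0,.07): poly([[x*.12,y*.11,z] for x,y in((1,1),(1,-1),(-1,-1),(-1,1))],(0,255,0))
    poly([fl(fa,r,0,x) for r,x in((0,-.108),(.154,-.108),(.154,.108),(0,.108))],(0,0,255))
    poly([ld(la,r,0,x) for r,x in((0,-.12),(.222,-.12),(.222,.12),(0,.12))],(255,0,255))
    if box: l,t,r,b=box; im=cv2.resize(im[t:b,l:r],None,fx=3,fy=3)
    cv2.imwrite(fn,im)
E
python3 - <<'E'
from h import *
from scipy.optimize import least_squares
ob=[("scene","c",[280.9,257]),("side","c",[352.2,261.7]),("side","fh",[392.9,264.9]),("scene","fe",[227.5,209.4]),("side","fe",[404,222.1]),
("scene","lh",[325.7,227]),("side","lh",[304.6,226.8]),("scene","le",[346.7,160.5]),("side","le",[283.3,148.7])]
def res(v):
    P=dict(c=[0,0,0],fh=fl(v[3],0),fe=fl(v[3],.154),lh=ld(v[4],0),le=ld(v[4],.222,.004))
    return np.concatenate([(proj(c,W(v,P[k]))[0]-u) for c,k,u in ob])
s=least_squares(res,[.56,-.06,.22,1.57,1.8],loss="soft_l1",f_scale=2); v=s.x
print(v.round(4)); print(res(v).reshape(-1,2).round(1).tolist())
draw("scene",v,v[3],v[4],"pics/s1.png",(190,110,450,310))
draw("side",v,v[3],v[4],"pics/d1.png",(230,100,490,300))
E
```

```text
[ 0.5599 -0.0625  0.221   1.5642  1.7206]
[[-0.9, -1.6], [-1.3, 0.4], [2.4, -0.3], [-1.7, -1.4], [-0.4, -3.3], [1.3, 0.0], [0.9, -1.2], [-0.1, -4.2], [0.3, -1.5]]
```

View pics/s1.png

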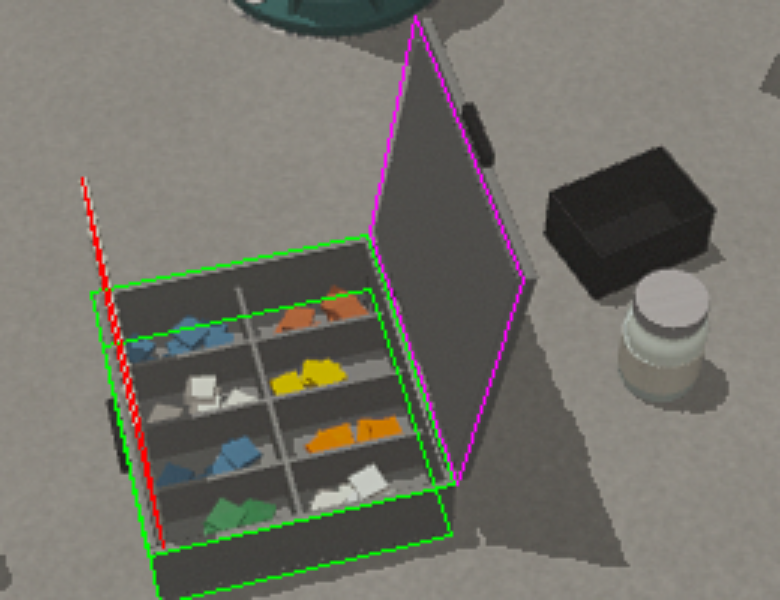

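View pics/d1.png

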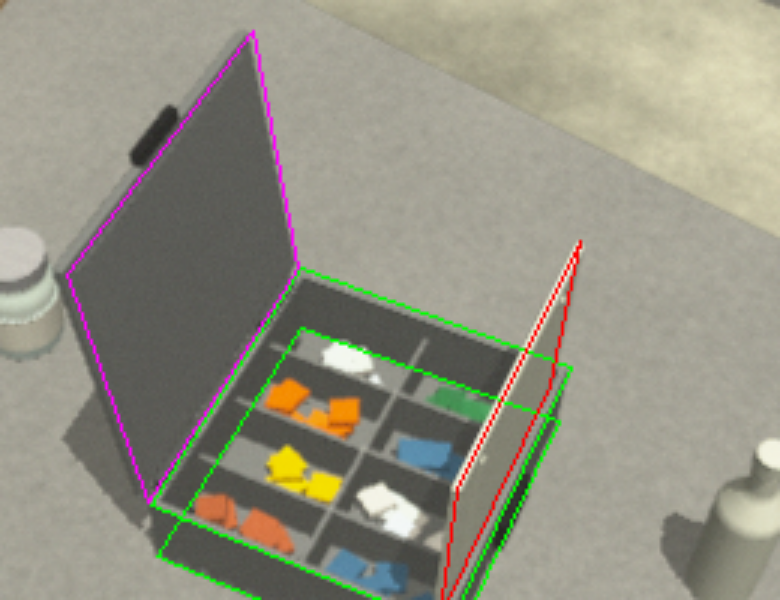

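The wireframes lie right on the case, flap and lid. That gives case (0.560, -0.0625), yaw 12.7°, flap at 1.56 and lid at 1.72. Now up, across above the lid to the flap side, with the fingers closing.

>>> arm_command([
  {"linear": [0, 0, 1], "dr": [0, 0, 0], "grip": 0},
  {"linear": [0, 0, 1], "dr": [0, 0, 0], "grip": 0},
  {"linear": [0, 0, 1], "dr": [0, 0, 0], "grip": 0},
  {"linear": [0, 0, 1], "dr": [0, 0, 0], "grip": 0},
  {"linear": [0, 0, 1], "dr": [0, 0, 0], "grip": 0},
  {"linear": [0.34, -0.83, 0], "dr": [0, 0, -0.45], "grip": 0},
  {"linear": [0.34, -0.83, 0], "dr": [0, 0, -0.45], "grip": 0},
  {"linear": [0.34, -0.83, 0], "dr": [0, 0, -0.45], "grip": 0},
  {"linear": [0.34, -0.83, 0], "dr": [0, 0, -0.45], "grip": 0},
  {"linear": [0.34, -0.83, 0], "dr": [0, 0, -0.45], "grip": 0},
  {"linear": [0.34, -0.83, 0], "dr": [0, 0, -0.45], "grip": 0},
  {"linear": [0.34, -0.83, 0], "dr": [0, 0, -0.45], "grip": 0},
], squeeze=5)

```text
time: 2.15
tcp_pos: [0.3388, 0.3143, 0.4227]
tcp_rot: [180.0, 0.0, 140.2]
wrist_force: [0.9, -0.8, -0.4]
opening: 0.0115
```

>>> arm_command([
  {"linear": [0.34, -0.83, 0], "dr": [0, 0, -0.45], "grip": 0},
  {"linear": [0.34, -0.83, 0], "dr": [0, 0, -0.45], "grip": 0},
  {"linear": [0.34, -0.83, 0], "dr": [0, 0, -0.45], "grip": 0},
  {"linear": [0.34, -0.83, 0], "dr": [0, 0, -0.45], "grip": 0},
  {"linear": [0.34, -0.83, 0], "dr": [0, 0, -0.45], "grip": 0},
  {"linear": [0.34, -0.83, 0], "dr": [0, 0, -0.45], "grip": 0},
  {"linear": [0.34, -0.83, 0], "dr": [0, 0, -0.45], "grip": 0},
  {"linear": [0.34, -0.83, 0], "dr": [0, 0, -0.45], "grip": 0},
  {"linear": [0.34, -0.83, 0], "dr": [0, 0, -0.45], "grip": 0},
  {"linear": [0.34, -0.83, 0], "dr": [0, 0, -0.45], "grip": 0},
  {"linear": [0.34, -0.83, 0], "dr": [0, 0, -0.45], "grip": 0},
  {"linear": [0.34, -0.83, 0], "dr": [0, 0, -0.45], "grip": 0},
])

```text
time: 3.15
tcp_pos: [0.5021, -0.0843, 0.4228]
tcp_rot: [180.0, 0.0, 113.2]
wrist_force: [-0.5, 0.3, 0.9]
opening: 0.0003
```

>>> arm_command([
  {"linear": [0.34, -0.8, 0], "dr": [0, 0, -0.42], "grip": 0},
  {"linear": [0.34, -0.8, 0], "dr": [0, 0, -0.42], "grip": 0},
  {"linear": [0.34, -0.8, 0], "dr": [0, 0, -0.42], "grip": 0},
  {"linear": [0.34, -0.8, 0], "dr": [0, 0, -0.42], "grip": 0},
  {"linear": [0.34, -0.8, 0], "dr": [0, 0, -0.42], "grip": 0},
  {"linear": [0, 0, 0], "dr": [0.976, 0.219, 0], "grip": 0},
  {"linear": [0, 0, 0], "dr": [0.976, 0.219, 0], "grip": 0},
  {"linear": [0, 0, 0], "dr": [0.976, 0.219, 0], "grip": 0},
  {"linear": [0, 0, 0], "dr": [0.976, 0.219, 0], "grip": 0},
  {"linear": [0, 0, 0], "dr": [0.976, 0.219, 0], "grip": 0},
  {"linear": [0, 0, 0], "dr": [0.976, 0.219, 0], "grip": 0},
  {"linear": [0, 0, 0], "dr": [0, 0, 0], "grip": 0},
])

```text
time: 4.15
tcp_pos: [0.5695, -0.2449, 0.4189]
tcp_rot: [-179.8, -30.4, 102.5]
wrist_force: [-1.3, -0.9, -0.7]
opening: 0.0004
```

```bash
cat >> h.py <<'E'
q=[.560,-.0625,.221]
def path(which,angs,r,x,t,press,start=None):
    t=np.radians(t); out=[]
    for a in np.radians(angs):
        if which=="flap": h=.01*abs(np.sin(t-a)); P=fl(a,r,.003+h-press,x)
        else: h=.01*abs(np.sin(a-t)); P=ld(a,r,.008+h-press,x)
        out.append(W(q,P)[0])
    out=np.array(out); s=status.observe()["tcp_pos"] if start is None else start
    print(out.round(4).tolist()); print("units",(np.diff(np.vstack([s,out]),axis=0)/.04).round(2).tolist())
def st():
    s=status.observe(); print({k:np.round(s[k],3).tolist() for k in("time","joint_pos","tcp_pos","tcp_rot","wrist_force")})
    p=(s["tcp_pos"]-[q[0],q[1],0])@R(q[2]); print("tcp in case",p.round(4))
E
python3 - <<'E'
from h import *
st()
path("flap",[90,84,78,72,66,60,54,48,42,36,30,24,18,12,6,0],.125,-.03,30,0)
E
```

```text
{'time': 4.15, 'joint_pos': [-40.539, 29.608, 52.306, 20.753, 121.58, -45.827], 'tcp_pos': [0.57, -0.245, 0.419], 'tcp_rot': [-179.819, -30.415, 102.501], 'wrist_force': [-1.263, -0.864, -0.74]}
tcp in case [-0.0307 -0.1801  0.4189]
[[0.5552, -0.178, 0.181], [0.5522, -0.1647, 0.1815], [0.5492, -0.1512, 0.1804], [0.5462, -0.1379, 0.1779], [0.5433, -0.125, 0.1738], [0.5405, -0.1124, 0.1683], [0.5378, -0.1005, 0.1613], [0.5353, -0.0895, 0.153], [0.533, -0.0793, 0.1434], [0.531, -0.0703, 0.1327], [0.5292, -0.0625, 0.1211], [0.528, -0.0568, 0.1105], [0.5269, -0.0522, 0.0995], [0.5261, -0.0486, 0.0879], [0.5256, -0.0461, 0.0761], [0.5252, -0.0447, 0.064]]
units [[-0.36, 1.67, -5.95], [-0.08, 0.33, 0.01], [-0.08, 0.34, -0.03], [-0.07, 0.33, -0.06], [-0.07, 0.32, -0.1], [-0.07, 0.31, -0.14], [-0.07, 0.3, -0.17], [-0.06, 0.28, -0.21], [-0.06, 0.25, -0.24], [-0.05, 0.23, -0.27], [-0.04, 0.2, -0.29], [-0.03, 0.14, -0.26], [-0.03, 0.12, -0.28], [-0.02, 0.09, -0.29], [-0.01, 0.06, -0.3], [-0.01, 0.03, -0.3]]
```

>>> arm_command([
  {"linear": [0, 0, -0.74], "grip": 0, "dr": [0, 0, 0]},
  {"linear": [0, 0, -0.74], "grip": 0, "dr": [0, 0, 0]},
  {"linear": [0, 0, -0.74], "grip": 0, "dr": [0, 0, 0]},
  {"linear": [0, 0, -0.74], "grip": 0, "dr": [0, 0, 0]},
  {"linear": [0, 0, -0.74], "grip": 0, "dr": [0, 0, 0]},
  {"linear": [0, 0, -0.74], "grip": 0, "dr": [0, 0, 0]},
  {"linear": [0, 0, -0.74], "grip": 0, "dr": [0, 0, 0]},
  {"linear": [0, 0, -0.74], "grip": 0, "dr": [0, 0, 0]},
  {"linear": [-0.1, 0.45, 0], "grip": 0, "dr": [0, 0, 0]},
  {"linear": [-0.1, 0.45, 0], "grip": 0, "dr": [0, 0, 0]},
  {"linear": [-0.08, 0.37, 0], "grip": 0, "dr": [0, 0, 0]},
  {"linear": [0, 0, 0], "grip": 0, "dr": [0, 0, 0]},
])

```text
time: 5.15
tcp_pos: [0.5578, -0.1887, 0.1864]
tcp_rot: [179.9, -30.0, 103.0]
wrist_force: [0.4, -0.5, 0.2]
opening: 0.0004
```

```bash
python3 - <<'E'
from h import *
st()
a=grab_frame("scene")[110:310,150:410,::-1]; b=grab_frame("side")[100:300,280:540,::-1]
cv2.imwrite("pics/a2.png",cv2.resize(np.hstack([a,b]),None,fx=1.5,fy=1.5))
path("flap",[90,84,78,72,66,60,54,48,42,36,30,24,18,12,6,0],.125,-.03,30,0.001)
E
```

```text
{'time': 5.15, 'joint_pos': [-37.538, 33.623, 77.133, 18.581, 93.043, -53.482], 'tcp_pos': [0.558, -0.189, 0.186], 'tcp_rot': [179.942, -29.969, 103.01], 'wrist_force': [0.405, -0.496, 0.173]}
tcp in case [-0.0298 -0.1226  0.1864]
[[0.555, -0.177, 0.181], [0.552, -0.1637, 0.1814], [0.549, -0.1503, 0.1802], [0.546, -0.137, 0.1776], [0.5431, -0.1241, 0.1734], [0.5403, -0.1116, 0.1678], [0.5376, -0.0997, 0.1607], [0.5351, -0.0887, 0.1523], [0.5329, -0.0787, 0.1427], [0.5309, -0.0697, 0.1319], [0.5291, -0.062, 0.1202], [0.5279, -0.0564, 0.1096], [0.5269, -0.0519, 0.0985], [0.5261, -0.0484, 0.087], [0.5255, -0.046, 0.0751], [0.5252, -0.0447, 0.063]]
units [[-0.1, 0.36, -0.14], [-0.08, 0.33, 0.01], [-0.08, 0.33, -0.03], [-0.07, 0.33, -0.07], [-0.07, 0.32, -0.1], [-0.07, 0.31, -0.14], [-0.07, 0.3, -0.18], [-0.06, 0.28, -0.21], [-0.06, 0.25, -0.24], [-0.05, 0.22, -0.27], [-0.04, 0.19, -0.29], [-0.03, 0.14, -0.27], [-0.03, 0.11, -0.28], [-0.02, 0.09, -0.29], [-0.01, 0.06, -0.3], [-0.01, 0.03, -0.3]]
```

View pics/a2.png

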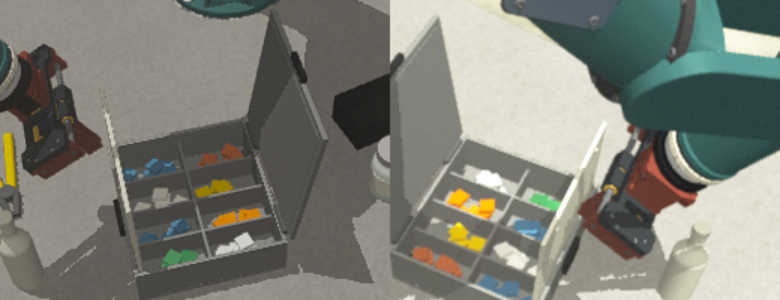

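The fingertips sit just behind the flap's outer face and clear of the glue, so I'll start pushing gently.

>>> arm_command([
  {"linear": [-0.05, 0.18, -0.07], "grip": 0, "dr": [0, 0, 0]},
  {"linear": [-0.05, 0.18, -0.07], "grip": 0, "dr": [0, 0, 0]},
  {"linear": [-0.04, 0.165, 0], "grip": 0, "dr": [0, 0, 0]},
  {"linear": [-0.04, 0.165, 0], "grip": 0, "dr": [0, 0, 0]},
  {"linear": [-0.04, 0.165, -0.015], "grip": 0, "dr": [0, 0, 0]},
  {"linear": [-0.04, 0.165, -0.015], "grip": 0, "dr": [0, 0, 0]},
  {"linear": [-0.035, 0.165, -0.035], "grip": 0, "dr": [0, 0, 0]},
  {"linear": [-0.035, 0.165, -0.035], "grip": 0, "dr": [0, 0, 0]},
  {"linear": [-0.035, 0.16, -0.05], "grip": 0, "dr": [0, 0, 0]},
  {"linear": [-0.035, 0.16, -0.05], "grip": 0, "dr": [0, 0, 0]},
  {"linear": [0, 0, 0], "grip": 0, "dr": [0, 0, 0]},
])

```text
time: 6.17
tcp_pos: [0.5419, -0.1231, 0.172]
tcp_rot: [180.0, -30.1, 102.9]
wrist_force: [0.9, -0.3, 0.1]
opening: 0.0004
```

```bash
python3 - <<'E'
from h import *
st()
a=grab_frame("scene")[110:310,150:410,::-1]; b=grab_frame("side")[100:300,280:540,::-1]
cv2.imwrite("pics/a3.png",cv2.resize(np.hstack([a,b]),None,fx=1.5,fy=1.5))
path("flap",[60,54,48,42,36,30,24,18,12,6,0],.125,-.03,30,0.001)
E
```

```text
{'time': 6.167, 'joint_pos': [-33.906, 31.017, 84.551, 20.143, 87.467, -51.793], 'tcp_pos': [0.542, -0.123, 0.172], 'tcp_rot': [179.962, -30.101, 102.858], 'wrist_force': [0.868, -0.338, 0.128]}
tcp in case [-0.031  -0.0552  0.172 ]
[[0.5403, -0.1116, 0.1678], [0.5376, -0.0997, 0.1607], [0.5351, -0.0887, 0.1523], [0.5329, -0.0787, 0.1427], [0.5309, -0.0697, 0.1319], [0.5291, -0.062, 0.1202], [0.5279, -0.0564, 0.1096], [0.5269, -0.0519, 0.0985], [0.5261, -0.0484, 0.087], [0.5255, -0.046, 0.0751], [0.5252, -0.0447, 0.063]]
units [[-0.05, 0.32, -0.11], [-0.07, 0.3, -0.18], [-0.06, 0.28, -0.21], [-0.06, 0.25, -0.24], [-0.05, 0.22, -0.27], [-0.04, 0.19, -0.29], [-0.03, 0.14, -0.27], [-0.03, 0.11, -0.28], [-0.02, 0.09, -0.29], [-0.01, 0.06, -0.3], [-0.01, 0.03, -0.3]]
```

View pics/a3.png

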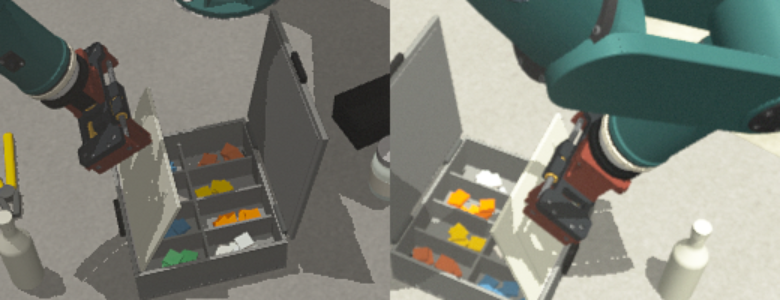

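The flap is following, at about 66°, and the lid hasn't moved.

>>> arm_command([
  {"linear": [-0.03, 0.16, -0.06], "grip": 0, "dr": [0, 0, 0]},
  {"linear": [-0.03, 0.16, -0.06], "grip": 0, "dr": [0, 0, 0]},
  {"linear": [-0.035, 0.15, -0.09], "grip": 0, "dr": [0, 0, 0]},
  {"linear": [-0.035, 0.15, -0.09], "grip": 0, "dr": [0, 0, 0]},
  {"linear": [-0.03, 0.14, -0.105], "grip": 0, "dr": [0, 0, 0]},
  {"linear": [-0.03, 0.14, -0.105], "grip": 0, "dr": [0, 0, 0]},
  {"linear": [-0.03, 0.125, -0.12], "grip": 0, "dr": [0, 0, 0]},
  {"linear": [-0.03, 0.125, -0.12], "grip": 0, "dr": [0, 0, 0]},
  {"linear": [-0.025, 0.11, -0.135], "grip": 0, "dr": [0, 0, 0]},
  {"linear": [-0.025, 0.11, -0.135], "grip": 0, "dr": [0, 0, 0]},
  {"linear": [-0.02, 0.095, -0.145], "grip": 0, "dr": [0, 0, 0]},
  {"linear": [-0.02, 0.095, -0.145], "grip": 0, "dr": [0, 0, 0]},
])

```text
time: 7.27
tcp_pos: [0.5288, -0.0619, 0.1192]
tcp_rot: [179.9, -30.0, 102.8]
wrist_force: [0.2, -0.3, 1.3]
opening: 0.0009
```

>>> arm_command([
  {"linear": [-0.015, 0.07, -0.135], "grip": 0, "dr": [0, 0, 0]},
  {"linear": [-0.015, 0.07, -0.135], "grip": 0, "dr": [0, 0, 0]},
  {"linear": [-0.015, 0.055, -0.14], "grip": 0, "dr": [0, 0, 0]},
  {"linear": [-0.015, 0.055, -0.14], "grip": 0, "dr": [0, 0, 0]},
  {"linear": [-0.01, 0.045, -0.145], "grip": 0, "dr": [0, 0, 0]},
  {"linear": [-0.01, 0.045, -0.145], "grip": 0, "dr": [0, 0, 0]},
  {"linear": [0, 0.03, -0.15], "grip": 0, "dr": [0, 0, 0]},
  {"linear": [0, 0.03, -0.15], "grip": 0, "dr": [0, 0, 0]},
  {"linear": [0, 0, 0], "grip": 0, "dr": [0, 0, 0]},
])

```text
time: 8.02
tcp_pos: [0.5252, -0.046, 0.073]
tcp_rot: [-180.0, -30.1, 102.8]
wrist_force: [-0.9, -0.1, 0.4]
opening: 0.0009
```

```bash
python3 - <<'E'
from h import *
st()
a=grab_frame("scene")[110:310,150:410,::-1]; b=grab_frame("side")[100:300,280:540,::-1]
cv2.imwrite("pics/a4.png",cv2.resize(np.hstack([a,b]),None,fx=1.5,fy=1.5))
path("flap",[6,4,2,0],.125,-.03,30,0.00)
E
```

```text
{'time': 8.017, 'joint_pos': [-28.715, 34.878, 95.143, 23.175, 72.412, -53.012], 'tcp_pos': [0.525, -0.046, 0.073], 'tcp_rot': [-179.995, -30.069, 102.793], 'wrist_force': [-0.896, -0.105, 0.384]}
tcp in case [-0.0304  0.0237  0.073 ]
[[0.5256, -0.0461, 0.0761], [0.5254, -0.0455, 0.0721], [0.5253, -0.045, 0.0681], [0.5252, -0.0447, 0.064]]
units [[-0.0, 0.01, 0.05], [-0.0, 0.01, -0.1], [-0.0, 0.01, -0.1], [-0.0, 0.01, -0.1]]
```

View pics/a4.png

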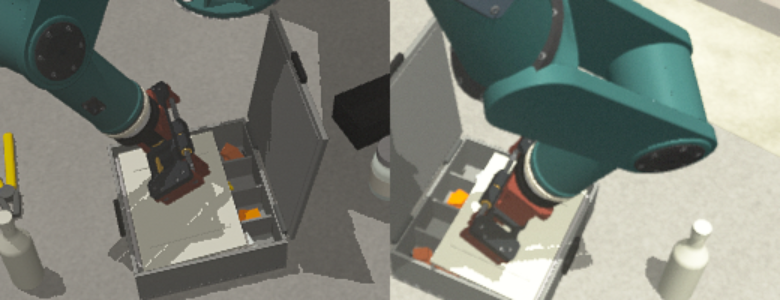

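Nearly flat. Now small downward steps until the force shows it has seated.

>>> arm_command([
  {"linear": [0, 0.01, -0.1], "grip": 0, "dr": [0, 0, 0]},
  {"linear": [0, 0.01, -0.08], "grip": 0, "dr": [0, 0, 0]},
  {"linear": [0, 0, -0.04], "grip": 0, "dr": [0, 0, 0]},
  {"linear": [0, 0, 0], "grip": 0, "dr": [0, 0, 0]},
])

```text
time: 8.45
tcp_pos: [0.5258, -0.0456, 0.0651]
tcp_rot: [179.9, -30.0, 102.8]
wrist_force: [0.1, -0.2, -1.0]
opening: 0.0004
```

>>> arm_command([
  {"linear": [0, 0, -0.05], "grip": 0, "dr": [0, 0, 0]},
  {"linear": [0, 0, 0], "grip": 0, "dr": [0, 0, 0]},
])

```text
time: 8.62
tcp_pos: [0.5259, -0.0456, 0.064]
tcp_rot: [179.9, -30.0, 102.9]
wrist_force: [-1.0, 0.9, 6.0]
opening: 0.0006
```

>>> arm_command([
  {"linear": [0, 0, -0.03], "grip": 0, "dr": [0, 0, 0]},
  {"linear": [0, 0, 0], "grip": 0, "dr": [0, 0, 0]},
])

```text
time: 8.78
tcp_pos: [0.5259, -0.0456, 0.0637]
tcp_rot: [179.9, -30.1, 102.9]
wrist_force: [-2.2, -1.1, 12.8]
opening: 0.0004
```

Flap seated: 12.8 N of stiff resistance at the height expected for flat. Now straight up, then over the lid while swapping the tilt.

>>> arm_command([
  {"linear": [0, -0.2, 0.5], "grip": 0, "dr": [0, 0, 0]},
  {"linear": [0, 0, 0.9], "grip": 0, "dr": [0, 0, 0]},
  {"linear": [0, 0, 0.95], "grip": 0, "dr": [0, 0, 0]},
  {"linear": [0, 0, 0.95], "grip": 0, "dr": [0, 0, 0]},
  {"linear": [0, 0, 0.95], "grip": 0, "dr": [0, 0, 0]},
  {"linear": [0, 0, 0.95], "grip": 0, "dr": [0, 0, 0]},
  {"linear": [0, 0, 0.95], "grip": 0, "dr": [0, 0, 0]},
  {"linear": [0, 0, 0.95], "grip": 0, "dr": [0, 0, 0]},
  {"linear": [0, 0, 0.95], "grip": 0, "dr": [0, 0, 0]},
  {"linear": [0, 0, 0.95], "grip": 0, "dr": [0, 0, 0]},
  {"linear": [0, 0, 0], "grip": 0, "dr": [0, 0, 0]},
])

```text
time: 9.7
tcp_pos: [0.5277, -0.0542, 0.4295]
tcp_rot: [179.3, -29.6, 103.2]
wrist_force: [1.0, 0.1, 0.5]
opening: 0.0005
```

```bash
python3 - <<'E'
from h import *
st()
draw("scene",q,0,1.7206,"pics/s5.png",(190,110,450,310))
draw("side",q,0,1.7206,"pics/d5.png",(230,100,490,300))
E
```

```text
{'time': 9.7, 'joint_pos': [-29.31, 16.349, 70.978, 23.606, 111.379, -37.269], 'tcp_pos': [0.528, -0.054, 0.43], 'tcp_rot': [179.259, -29.61, 103.207], 'wrist_force': [0.997, 0.052, 0.489]}
tcp in case [-0.0297  0.0152  0.4295]
```

View pics/s5.png

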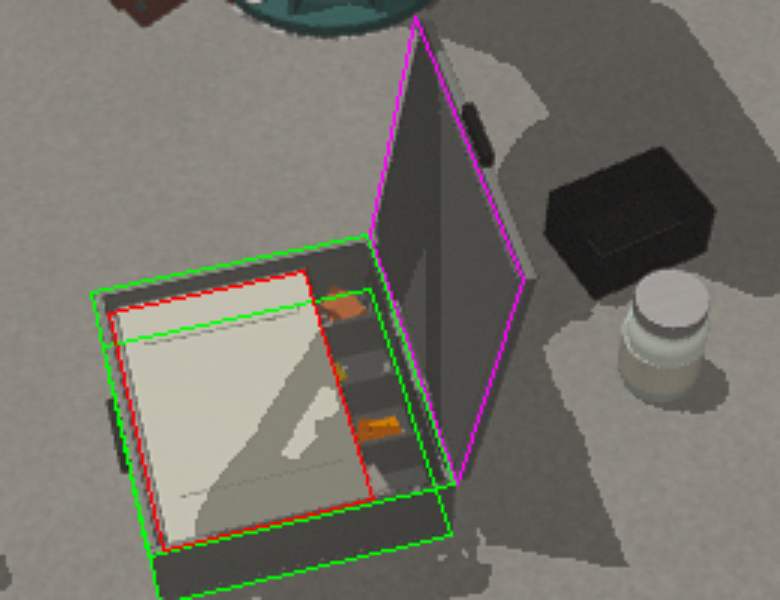

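The flap matches the folded-flat outline. Crossing over to the lid's outer side.

>>> arm_command([
  {"linear": [-0.025, 0.39, 0], "grip": 0, "dr": [-0.976, -0.219, 0]},
  {"linear": [-0.025, 0.39, 0], "grip": 0, "dr": [-0.976, -0.219, 0]},
  {"linear": [-0.025, 0.39, 0], "grip": 0, "dr": [-0.976, -0.219, 0]},
  {"linear": [-0.025, 0.39, 0], "grip": 0, "dr": [-0.976, -0.219, 0]},
  {"linear": [-0.025, 0.39, 0], "grip": 0, "dr": [-0.976, -0.219, 0]},
  {"linear": [-0.025, 0.39, 0], "grip": 0, "dr": [-0.976, -0.219, 0]},
  {"linear": [-0.025, 0.39, 0], "grip": 0, "dr": [-0.976, -0.219, 0]},
  {"linear": [-0.025, 0.39, 0], "grip": 0, "dr": [-0.976, -0.219, 0]},
  {"linear": [-0.025, 0.39, 0], "grip": 0, "dr": [-0.976, -0.219, 0]},
  {"linear": [-0.025, 0.39, 0], "grip": 0, "dr": [-0.976, -0.219, 0]},
  {"linear": [-0.025, 0.39, 0], "grip": 0, "dr": [-0.976, -0.219, 0]},
  {"linear": [-0.025, 0.39, 0], "grip": 0, "dr": [-0.976, -0.219, 0]},
])

```text
time: 10.8
tcp_pos: [0.5132, 0.1343, 0.4211]
tcp_rot: [-179.8, 30.3, 103.0]
wrist_force: [0.5, 0.3, -0.8]
opening: 0.0004
```

```bash
python3 - <<'E'
from h import *
st()
path("lid",[98.6,93,87,81,75,69,63,57,51,45,39,33,27,21,15,10,5,0],.15,0,30,0)
E
```

```text
{'time': 10.8, 'joint_pos': [27.421, 12.572, 77.482, -29.46, 97.36, 12.579], 'tcp_pos': [0.513, 0.134, 0.421], 'tcp_rot': [-179.823, 30.298, 102.967], 'wrist_force': [0.496, 0.28, -0.79]}
tcp in case [-0.0026  0.2023  0.4211]
[[0.5268, 0.0854, 0.2167], [0.53, 0.0709, 0.2199], [0.5336, 0.0551, 0.2217], [0.5372, 0.0391, 0.2216], [0.5408, 0.0231, 0.2198], [0.5443, 0.0073, 0.2162], [0.5478, -0.008, 0.2108], [0.5511, -0.0227, 0.2036], [0.5542, -0.0365, 0.1949], [0.5571, -0.0494, 0.1846], [0.5597, -0.0611, 0.1728], [0.562, -0.0714, 0.1598], [0.5639, -0.0798, 0.1467], [0.5654, -0.0865, 0.1337], [0.5666, -0.0919, 0.1201], [0.5674, -0.0954, 0.1083], [0.568, -0.098, 0.0963], [0.5683, -0.0996, 0.084]]
units [[0.34, -1.22, -5.11], [0.08, -0.36, 0.08], [0.09, -0.4, 0.04], [0.09, -0.4, -0.0], [0.09, -0.4, -0.05], [0.09, -0.39, -0.09], [0.09, -0.38, -0.14], [0.08, -0.37, -0.18], [0.08, -0.35, -0.22], [0.07, -0.32, -0.26], [0.07, -0.29, -0.29], [0.06, -0.26, -0.32], [0.05, -0.21, -0.33], [0.04, -0.17, -0.33], [0.03, -0.14, -0.34], [0.02, -0.09, -0.29], [0.01, -0.06, -0.3], [0.01, -0.04, -0.31]]
```

>>> arm_command([
  {"linear": [0, 0, -0.73], "grip": 0, "dr": [0, 0, 0]},
  {"linear": [0, 0, -0.73], "grip": 0, "dr": [0, 0, 0]},
  {"linear": [0, 0, -0.73], "grip": 0, "dr": [0, 0, 0]},
  {"linear": [0, 0, -0.73], "grip": 0, "dr": [0, 0, 0]},
  {"linear": [0, 0, -0.73], "grip": 0, "dr": [0, 0, 0]},
  {"linear": [0, 0, -0.73], "grip": 0, "dr": [0, 0, 0]},
  {"linear": [0, 0, -0.73], "grip": 0, "dr": [0, 0, 0]},
  {"linear": [0.08, -0.3, 0], "grip": 0, "dr": [0, 0, 0]},
  {"linear": [0.08, -0.3, 0], "grip": 0, "dr": [0, 0, 0]},
  {"linear": [0.08, -0.3, 0], "grip": 0, "dr": [0, 0, 0]},
  {"linear": [0, 0, 0], "grip": 0, "dr": [0, 0, 0]},
])

```text
time: 11.72
tcp_pos: [0.5246, 0.095, 0.2196]
tcp_rot: [180.0, 30.1, 102.7]
wrist_force: [0.6, 0.7, -0.2]
opening: 0.0005
```

```bash
python3 - <<'E'
from h import *
st()
a=grab_frame("scene")[80:310,190:450,::-1]; b=grab_frame("side")[80:310,180:440,::-1]
cv2.imwrite("pics/a6.png",cv2.resize(np.hstack([a,b]),None,fx=1.5,fy=1.5))
path("lid",[98.6,93,87,81,75],.15,0,30,0.001)
E
```

```text
{'time': 11.717, 'joint_pos': [23.169, 20.381, 95.429, -31.052, 72.844, 22.135], 'tcp_pos': [0.525, 0.095, 0.22], 'tcp_rot': [179.978, 30.078, 102.68], 'wrist_force': [0.611, 0.687, -0.202]}
tcp in case [-0.      0.1614  0.2196]
[[0.527, 0.0844, 0.2169], [0.5302, 0.0699, 0.22], [0.5338, 0.0541, 0.2216], [0.5374, 0.0381, 0.2215], [0.541, 0.0222, 0.2195]]
units [[0.07, -0.31, -0.07], [0.08, -0.36, 0.08], [0.09, -0.4, 0.04], [0.09, -0.4, -0.0], [0.09, -0.4, -0.05]]
```

View pics/a6.png

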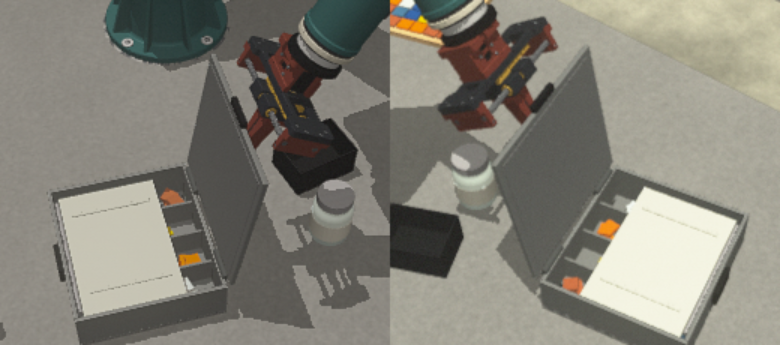

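The fingers are just behind the lid, which is untouched. The gripper body would pass near the tab, so I'll tilt 10° more first.

>>> arm_command([
  {"linear": [0, 0, 0], "grip": 0, "dr": [-0.976, -0.219, 0]},
  {"linear": [0, 0, 0], "grip": 0, "dr": [-0.976, -0.219, 0]},
  {"linear": [0, 0, 0], "grip": 0, "dr": [0, 0, 0]},
])

```text
time: 12.07
tcp_pos: [0.5231, 0.099, 0.2172]
tcp_rot: [-179.8, 40.1, 103.0]
wrist_force: [0.3, 0.8, 0.1]
opening: 0.0006
```

```bash
python3 - <<'E'
from h import *
st()
path("lid",[98.6,93,87,81,75,69,63,57,51,45,39,33,27,21,15,10,5,0],.15,0,40,0.001)
E
```

```text
{'time': 12.067, 'joint_pos': [29.004, 24.611, 95.271, -39.406, 77.063, 31.132], 'tcp_pos': [0.523, 0.099, 0.217], 'tcp_rot': [-179.798, 40.14, 103.003], 'wrist_force': [0.309, 0.836, 0.111]}
tcp in case [-0.0006  0.1657  0.2172]
[[0.5272, 0.0836, 0.217], [0.5304, 0.069, 0.22], [0.534, 0.0531, 0.2215], [0.5377, 0.0369, 0.2213], [0.5413, 0.0209, 0.2192], [0.5448, 0.0051, 0.2153], [0.5482, -0.0102, 0.2096], [0.5515, -0.0248, 0.2022], [0.5546, -0.0386, 0.1932], [0.5575, -0.0513, 0.1826], [0.56, -0.0626, 0.171], [0.562, -0.0716, 0.1596], [0.5638, -0.0795, 0.1473], [0.5653, -0.0863, 0.1343], [0.5666, -0.0918, 0.1207], [0.5674, -0.0953, 0.1089], [0.568, -0.0979, 0.0968], [0.5683, -0.0996, 0.0844]]
units [[0.1, -0.38, -0.01], [0.08, -0.37, 0.08], [0.09, -0.4, 0.04], [0.09, -0.4, -0.01], [0.09, -0.4, -0.05], [0.09, -0.39, -0.1], [0.09, -0.38, -0.14], [0.08, -0.37, -0.18], [0.08, -0.34, -0.23], [0.07, -0.32, -0.26], [0.06, -0.28, -0.29], [0.05, -0.23, -0.28], [0.04, -0.2, -0.31], [0.04, -0.17, -0.33], [0.03, -0.14, -0.34], [0.02, -0.09, -0.3], [0.01, -0.07, -0.3], [0.01, -0.04, -0.31]]
```

>>> arm_command([
  {"linear": [0.05, -0.19, 0], "grip": 0, "dr": [0, 0, 0]},
  {"linear": [0.05, -0.19, 0], "grip": 0, "dr": [0, 0, 0]},
  {"linear": [0.04, -0.185, 0.04], "grip": 0, "dr": [0, 0, 0]},
  {"linear": [0.04, -0.185, 0.04], "grip": 0, "dr": [0, 0, 0]},
  {"linear": [0.045, -0.2, 0.02], "grip": 0, "dr": [0, 0, 0]},
  {"linear": [0.045, -0.2, 0.02], "grip": 0, "dr": [0, 0, 0]},
  {"linear": [0.045, -0.2, 0], "grip": 0, "dr": [0, 0, 0]},
  {"linear": [0.045, -0.2, 0], "grip": 0, "dr": [0, 0, 0]},
])

```text
time: 12.73
tcp_pos: [0.5379, 0.0344, 0.2227]
tcp_rot: [-179.9, 40.0, 102.8]
wrist_force: [-0.8, 2.9, -1.9]
opening: 0.0006
```

```bash
python3 - <<'E'
from h import *
st()
a=grab_frame("scene")[80:310,190:450,::-1]; b=grab_frame("side")[80:310,180:440,::-1]
cv2.imwrite("pics/a7.png",cv2.resize(np.hstack([a,b]),None,fx=1.5,fy=1.5))
path("lid",[75,69,63,57,51,45,39,33],.15,0,40,0.001)
E
```

```text
{'time': 12.733, 'joint_pos': [22.347, 22.572, 97.779, -41.499, 72.948, 27.009], 'tcp_pos': [0.538, 0.034, 0.223], 'tcp_rot': [-179.859, 39.996, 102.823], 'wrist_force': [-0.815, 2.942, -1.864]}
tcp in case [-0.0003  0.0994  0.2227]
[[0.5413, 0.0209, 0.2192], [0.5448, 0.0051, 0.2153], [0.5482, -0.0102, 0.2096], [0.5515, -0.0248, 0.2022], [0.5546, -0.0386, 0.1932], [0.5575, -0.0513, 0.1826], [0.56, -0.0626, 0.171], [0.562, -0.0716, 0.1596]]
units [[0.09, -0.32, -0.1], [0.09, -0.39, -0.1], [0.09, -0.38, -0.14], [0.08, -0.37, -0.18], [0.08, -0.34, -0.23], [0.07, -0.32, -0.26], [0.06, -0.28, -0.29], [0.05, -0.23, -0.28]]
```

View pics/a7.png

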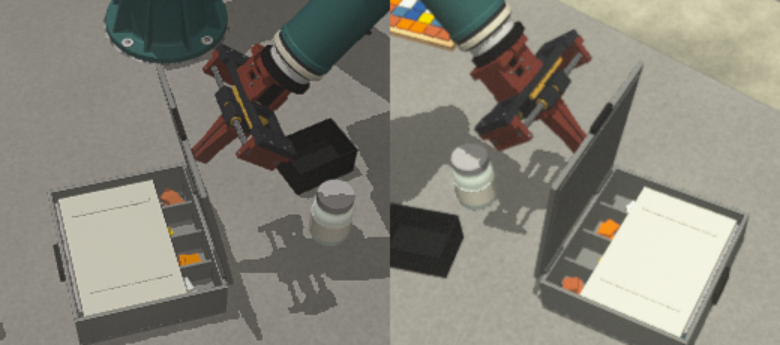

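The lid moves with about 3.5 N of push, tip contact only. Continuing along the arc.

>>> arm_command([
  {"linear": [0.045, -0.16, -0.05], "grip": 0, "dr": [0, 0, 0]},
  {"linear": [0.045, -0.16, -0.05], "grip": 0, "dr": [0, 0, 0]},
  {"linear": [0.045, -0.195, -0.05], "grip": 0, "dr": [0, 0, 0]},
  {"linear": [0.045, -0.195, -0.05], "grip": 0, "dr": [0, 0, 0]},
  {"linear": [0.045, -0.19, -0.07], "grip": 0, "dr": [0, 0, 0]},
  {"linear": [0.045, -0.19, -0.07], "grip": 0, "dr": [0, 0, 0]},
  {"linear": [0.04, -0.185, -0.09], "grip": 0, "dr": [0, 0, 0]},
  {"linear": [0.04, -0.185, -0.09], "grip": 0, "dr": [0, 0, 0]},
  {"linear": [0.04, -0.17, -0.115], "grip": 0, "dr": [0, 0, 0]},
  {"linear": [0.04, -0.17, -0.115], "grip": 0, "dr": [0, 0, 0]},
  {"linear": [0.035, -0.16, -0.13], "grip": 0, "dr": [0, 0, 0]},
  {"linear": [0.035, -0.16, -0.13], "grip": 0, "dr": [0, 0, 0]},
])

```text
time: 13.83
tcp_pos: [0.558, -0.0499, 0.1817]
tcp_rot: [-179.9, 40.0, 102.9]
wrist_force: [-0.8, 2.2, 0.0]
opening: 0.0001
```

```bash
python3 - <<'E'
from h import *
st()
path("lid",[39,33,27,21,15,10,5,0],.15,0,40,0.001)
E
```

```text
{'time': 13.833, 'joint_pos': [13.225, 24.497, 102.153, -46.111, 63.137, 25.755], 'tcp_pos': [0.558, -0.05, 0.182], 'tcp_rot': [-179.85, 40.012, 102.867], 'wrist_force': [-0.784, 2.186, 0.013]}
tcp in case [0.0008 0.0127 0.1817]
[[0.56, -0.0626, 0.171], [0.562, -0.0716, 0.1596], [0.5638, -0.0795, 0.1473], [0.5653, -0.0863, 0.1343], [0.5666, -0.0918, 0.1207], [0.5674, -0.0953, 0.1089], [0.568, -0.0979, 0.0968], [0.5683, -0.0996, 0.0844]]
units [[0.05, -0.32, -0.27], [0.05, -0.23, -0.28], [0.04, -0.2, -0.31], [0.04, -0.17, -0.33], [0.03, -0.14, -0.34], [0.02, -0.09, -0.3], [0.01, -0.07, -0.3], [0.01, -0.04, -0.31]]
```

>>> arm_command([
  {"linear": [0.025, -0.16, -0.135], "grip": 0, "dr": [0.49, 0.11, 0]},
  {"linear": [0.025, -0.16, -0.135], "grip": 0, "dr": [0.49, 0.11, 0]},
  {"linear": [0.025, -0.115, -0.14], "grip": 0, "dr": [0.49, 0.11, 0]},
  {"linear": [0.025, -0.115, -0.14], "grip": 0, "dr": [0.49, 0.11, 0]},
  {"linear": [0.02, -0.1, -0.155], "grip": 0, "dr": [0.49, 0.11, 0]},
  {"linear": [0.02, -0.1, -0.155], "grip": 0, "dr": [0.49, 0.11, 0]},
  {"linear": [0.02, -0.085, -0.165], "grip": 0, "dr": [0.49, 0.11, 0]},
  {"linear": [0.02, -0.085, -0.165], "grip": 0, "dr": [0.49, 0.11, 0]},
  {"linear": [0.015, -0.07, -0.17], "grip": 0, "dr": [0, 0, 0]},
  {"linear": [0.015, -0.07, -0.17], "grip": 0, "dr": [0, 0, 0]},
])

```text
time: 14.67
tcp_pos: [0.567, -0.0932, 0.121]
tcp_rot: [180.0, 20.0, 102.7]
wrist_force: [1.6, 0.5, 0.8]
opening: 0.0004
```

```bash
python3 - <<'E'
from h import *
st()
a=grab_frame("scene")[80:310,190:450,::-1]; b=grab_frame("side")[80:310,180:440,::-1]
cv2.imwrite("pics/a8.png",cv2.resize(np.hstack([a,b]),None,fx=1.5,fy=1.5))
path("lid",[10,5,0],.15,0,20,0.0)
E
```

```text
{'time': 14.667, 'joint_pos': [-3.696, 24.08, 101.825, -25.025, 50.979, -1.025], 'tcp_pos': [0.567, -0.093, 0.121], 'tcp_rot': [179.978, 20.041, 102.705], 'wrist_force': [1.579, 0.494, 0.781]}
tcp in case [ 1.00e-04 -3.15e-02  1.21e-01]
[[0.5675, -0.0957, 0.1066], [0.568, -0.0981, 0.0946], [0.5683, -0.0996, 0.0824]]
units [[0.06, -0.09, -0.32], [0.01, -0.06, -0.3], [0.01, -0.04, -0.31]]
```

View pics/a8.png

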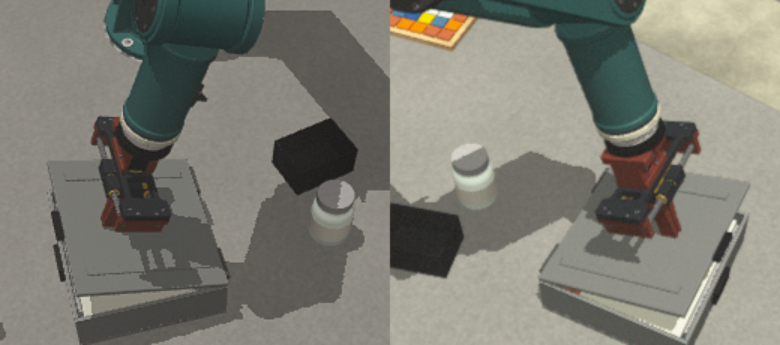

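>>> arm_command([
  {"linear": [0.01, -0.04, -0.16], "grip": 0, "dr": [0, 0, 0]},
  {"linear": [0.01, -0.04, -0.16], "grip": 0, "dr": [0, 0, 0]},
  {"linear": [0.01, -0.03, -0.15], "grip": 0, "dr": [0, 0, 0]},
  {"linear": [0, -0.03, -0.15], "grip": 0, "dr": [0, 0, 0]},
  {"linear": [0, -0.02, -0.15], "grip": 0, "dr": [0, 0, 0]},
  {"linear": [0, -0.02, -0.1], "grip": 0, "dr": [0, 0, 0]},
  {"linear": [0, 0, -0.05], "grip": 0, "dr": [0, 0, 0]},
  {"linear": [0, 0, 0], "grip": 0, "dr": [0, 0, 0]},
])

```text
time: 15.43
tcp_pos: [0.5671, -0.0988, 0.0836]
tcp_rot: [-179.9, 19.9, 102.8]
wrist_force: [0.1, -0.4, -0.4]
opening: 0.0003
```

>>> arm_command([
  {"linear": [0, 0, -0.04], "grip": 0, "dr": [0, 0, 0]},
  {"linear": [0, 0, 0], "grip": 0, "dr": [0, 0, 0]},
])

```text
time: 15.6
tcp_pos: [0.5673, -0.0988, 0.0827]
tcp_rot: [-179.9, 19.9, 102.8]
wrist_force: [-1.0, 1.1, 2.3]
opening: 0.0004
```

>>> arm_command([
  {"linear": [0, 0, -0.03], "grip": 0, "dr": [0, 0, 0]},
  {"linear": [0, 0, 0], "grip": 0, "dr": [0, 0, 0]},
])

```text
time: 15.77
tcp_pos: [0.5673, -0.0989, 0.0823]
tcp_rot: [-179.9, 20.0, 102.8]
wrist_force: [-3.3, 2.6, 7.9]
opening: 0.0002
```

>>> arm_command([
  {"linear": [0, 0, -0.02], "grip": 0, "dr": [0, 0, 0]},
  {"linear": [0, 0, 0], "grip": 0, "dr": [0, 0, 0]},
])

```text
time: 15.93
tcp_pos: [0.5673, -0.0989, 0.0821]
tcp_rot: [-180.0, 20.0, 102.8]
wrist_force: [-4.2, 2.9, 14.1]
opening: 0.0002
```

Stiff resistance at the shut height, so the lid is seated. Retreating to check.

>>> arm_command([
  {"linear": [0, 0, 0.3], "grip": 0, "dr": [0, 0, 0]},
  {"linear": [0, 0, 0.8], "grip": 0, "dr": [0, 0, 0]},
  {"linear": [0, 0, 0.95], "grip": 0, "dr": [0, 0, 0]},
  {"linear": [0, 0, 0.95], "grip": 0, "dr": [0, 0, 0]},
  {"linear": [0, 0, 0.95], "grip": 0, "dr": [0, 0, 0]},
  {"linear": [0, 0, 0.95], "grip": 0, "dr": [0, 0, 0]},
  {"linear": [-0.2, 0.8, 0.5], "grip": 0, "dr": [0, 0, 0]},
  {"linear": [-0.2, 0.8, 0.3], "grip": 0, "dr": [0, 0, 0]},
  {"linear": [-0.2, 0.8, 0.3], "grip": 0, "dr": [0, 0, 0]},
  {"linear": [-0.2, 0.8, 0], "grip": 0, "dr": [0, 0, 0]},
  {"linear": [-0.2, 0.8, 0], "grip": 0, "dr": [0, 0, 0]},
  {"linear": [0, 0, 0], "grip": 0, "dr": [0, 0, 0]},
])

```text
time: 16.93
tcp_pos: [0.5263, 0.066, 0.3212]
tcp_rot: [180.0, 19.7, 103.0]
wrist_force: [-0.2, -0.3, -1.1]
opening: 0.0002
```

```bash
python3 - <<'E'
from h import *
st()
draw("scene",q,0,0,"pics/s9.png",(150,110,450,310))
draw("side",q,0,0,"pics/d9.png",(180,100,490,400))
im=[cv2.resize(cv2.imread(f"pics/{n}9.png"),(400,h)) for n,h in(("s",267),("d",387))]
cv2.imwrite("pics/f9.png",np.vstack(im)[:600] if 0 else np.hstack([cv2.copyMakeBorder(i,0,400-i.shape[0],0,0,0) for i in im]))
for n in["glue","jar","tub","nippers","lid_edge"]:
    u=[spot_point(c,n) for c in("scene","side")]
    print(n,[np.round(x[0]["centre"],1).tolist() if x else None for x in u], tri(u[0][0]["centre"],u[1][0]["centre"])[0].round(3) if all(u) else "")
print("expected lid_edge px",[proj(c,W(q,ld(0,.222,.004)))[0].round(1).tolist() for c in("scene","side")])
E
```

```text
{'time': 16.933, 'joint_pos': [13.633, 11.385, 88.571, -20.003, 80.832, 3.963], 'tcp_pos': [0.526, 0.066, 0.321], 'tcp_rot': [179.993, 19.738, 103.025], 'wrist_force': [-0.201, -0.294, -1.136]}
tcp in case [-0.0048  0.1328  0.3212]
glue [[170.5, 293.3], [470.0, 291.4]] [ 0.654 -0.306  0.006]
jar [[406.6, 230.9], [235.2, 208.1]] [0.506 0.242 0.009]
tub [[396.9, 192.7], [201.8, 248.0]] [ 0.379  0.233 -0.006]
nippers [[151.7, 238.7], [453.3, 363.9]] [ 0.496 -0.364 -0.004]
lid_edge [[230.9, 251.0], [402.4, 259.2]] [ 0.592 -0.167  0.072]
expected lid_edge px [[228.8, 247.5], [400.9, 261.3]]
```

View pics/f9.png

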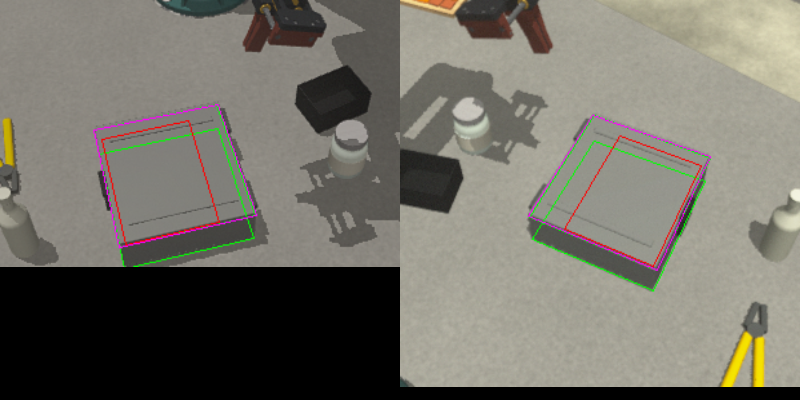

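The lid lies on the shut outline in both views, the bystanders are where they were (within detection noise), and the arm is clear. Handing in.

```bash
python3 -c "
from workcell import ticket; print(ticket.job_done())"
```

```text
the job is handed in; nothing more can be done
None
```

The case is closed: I pushed the flap flat first, then pushed the lid fully shut, using only closed fingertips on their outer faces. It took about 17 s of the 69 s allowed.

- **Flap:** it seated at the expected folded height, where resistance turned stiff at about 13 N. The image overlay, taken before I touched the lid, showed it flat.
- **Lid:** it seated at the expected shut height, with about 14 N straight down at the stop. It lies on the shut outline in both camera views. The network's lid-edge point was 2–4 pixels off the prediction, which is within its usual error.
- **Bystanders:** the glue, jar, tub and nippers came out within about 6 mm of their starting positions. That is within the detection noise, and no contact with them showed in the pictures.
- **At hand-in:** the arm was well clear and touching nothing. No check failed.

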